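# Clamp the sample jar with the fold-out crank

## Task

Clamp the jar in the jar clamp by its crank: swing the folded handle fully out, crank clockwise (seen from above) until the jaws hold the jar with about 35 N, feeling for it at the handle and not squeezing much harder, then fold the handle down flat on the crank arm again with the jar still clamped. Do not push on the jar or on the clamp's jaws themselves, and leave the things standing around undisturbed.

Things in the scene. Friction and masses are not known exactly. Their poses are not given: they have to be found in the camera images.
- clamp: Fixed jar clamp: aluminium bed 110 mm wide (x), 290 mm long (y, -50 to +240 mm), 12 mm thick; grey gearbox 84 x 86 mm, top at 94 mm, under the crank. Origin on the bench below the crank's upright axis, z up. The jar stands between the moving jaw (by the gearbox) and a fixed V-shaped back jaw towards +y, whose place along the bed differs by about 20 mm each time and is not reported.
- crank (a joint): Crank angle, rad; grows clockwise from above, closing the jaw 8 mm per rad. The arm points along clamp yaw + pi - angle. Free for 1.2 to 5 rad until the jar bears on the back jaw. Stiff and self-locking: idle drag about 0.45 N m (7 N at the handle while turning) both ways, stays where left. Above the idle drag, each newton of tangential force at the handle is 8 N of clamping force.
- handle (a joint): Fold angle of the crank handle about its pivot, in rad: 0 folded flat along the top of the arm with its free end over the crank axis, 1.57 (stop) fully out, standing upright. Light friction holds it at any angle (about 0.06 N m).
- pivot (a point): Pivot of the folding handle at the end of the crank arm, 65 mm from the crank axis, at z = 140 mm. The arm is a bar 12 mm wide whose top is 12 mm below the pivot height; the fork at the pivot is 16 mm wide.
- grip (a point): Middle of the black handle sleeve, on its axis, 42 mm from the pivot. Sleeve 20 mm in diameter, from 16 to 61 mm from the pivot, spins freely about its own axis. Folded: level at z = 140 mm, 36 mm of free height below its underside beside the 12 mm wide arm, but a 26 mm hub stands on the crank axis. Out: upright, grip at z = 182 mm.
- jaw: Moving jaw on the bed: steel block 106 mm wide (clamp x), 18 mm thick, top at z = 62 mm; origin at bench level in the middle of its thickness. It carries a rubber pad 64 mm wide, face 26 mm from the origin towards the jar, that yields a few millimetres on stiff springs.
- jar: The jar to be clamped: white screw-lid pot, 70 mm in diameter (68 mm below the lid), 66 mm high, loose on the bed (floor at z = 12 mm) between the jaws; origin at the centre of its underside, z up.
- low_jar: Bystander: low screw-lid pot, 68 mm in diameter, 65 mm high, beside the gearbox on its far side; origin at the centre of its underside.
- felt_pen: Bystander: felt marker, 13 mm thick, 130 mm long along its y, lying in front of the clamp; origin under its middle.
- tall_bottle: Bystander: bottle 66 mm in diameter, 130 mm high, to the right of the clamp; origin at the centre of its underside.
Things that resemble listed ones, but are neither listed nor needed, are in the scene too. What is shaped like the jar but purple is not meant.

How it is judged (in metres and radians):
On the way, in this order (a step that is already met when the one before it is completed fails the run):
1. the handle is swung fully out before the jar is clamped (value of joint handle above 1.4 rad and contact force between jaw and jar below 8 N), for 0.1 s.
2. with the handle out, the crank has clamped the jar with 18 to 55 N (value of joint handle above 1.2 rad and contact force between jaw and jar between 18 and 55 N), for 0.2 s.
At the end, for the whole second after the job is handed in: The handle lies folded on the arm (within 0.2 rad of flat), and the jar stands upright on the bed (within 0.1 rad), at rest, clamped by the jaw with 18 to 55 N (value of joint handle below 0.2 rad and contact force between jaw and jar between 18 and 55 N and angle between jar's own z axis and vertical below 0.1 rad and linear speed of jar below 0.02 m/s); the robot touches nothing.
It fails at once if the jar is squeezed with more than 65 N (contact force between jaw and jar above 65 N).
It fails at once if the robot pushes on the jar (over 3 N) (contact force between any of the fingers, the arm and jar above 3 N).
It fails at once if the robot pushes on the jaw (over 3 N) (contact force between any of the fingers, the arm and jaw above 3 N).
It fails at once if a bystander is moved by more than 15 mm (distance of any of low_jar, felt_pen, tall_bottle from where it was at the start of the episode above 0.015 m).
It also fails if it takes over 72 s, if anything falls off the work surface, if the arm or the gripper's body presses on something with over 40 N, if the wrist force passes 120 N, or if a joint passes its speed limit or range.

## Robot

A 6-joint arm with a two-finger parallel gripper is mounted at the origin on a cart in front of the work surface, level with it; the furniture and walls round the work are solid. World frame = base frame: x ahead of the robot, y to its left, z up, the work surface at z = 0. Lengths are in mm, angles in rad, forces in N, time in s.
With the tool pointing down it reaches from about 300 to 775 mm from the base axis. Payload 14.6 kg.
Tool frame: the origin (TCP) lies at the centre of the arm's flange, where the gripper is bolted on; the fingertips stand 199 mm ahead of it and the grasp point (between the pads) lies 180 mm ahead of it; z points along the fingers, y is the line along which they close (so a half turn about z gives the same grasp; the last joint's range is limited). The gripper opens to 94 mm and grips with 3 to 60 N. Pads are 16 mm wide; open, the fingers measure 119 mm over their backs; the gripper's body (75 mm by 177 mm) begins 78 mm behind the grasp point.
Start: joints at [-1.191, 0.3, 1.521, -0, 1.321, -0.067], TCP at [237.637, -496.003, 404.646] pointing down, gripper open.
Joint ranges: [-3.03, 3.03], [-0.79, 2.21], [0.23, 2.52], [-1.04, 4.18], [0, 3.07], [-2.55, 2.55]. Speed limits (rad/s): [2.22, 2.22, 2.57, 3.14, 3.14, 3.14].

## Interface

Orientations are given as [roll, pitch, yaw] about the fixed x, y, z axes, in that order (R = Rz(yaw) Ry(pitch) Rx(roll)).
In Python, from cell import manip, optics, workorder gives the robot as it stands.
- The arm moves only by the tool step_arm, never from a script. Its argument "increments" is a list that holds one entry, the list of rows, each a list of 7 numbers: the turn, a rotation vector about the tool's x, y, z as a fraction of full scale, then the shift along the tool's x, y, z as a fraction of full scale, then the closure, from -1 (fully open) to 1 (shut). In form: [[[wx, wy, wz, tx, ty, tz, fingers], ...]]. A call has 1 to 5 rows; each row shifts and turns the commanded pose from where the row before left it, along the tool's axes as they then stand; what a row does not reach is not made up. Full scale, the value 1, is 40 mm for a shift and 45 degrees for a turn. A row lasts 1/10 s, in which the tool goes at most 50 mm and 8.59 degrees, less where a joint would pass 70% of its speed; a pose out of reach is approached as far as the arm can. A call with a number of a shift or a turn outside -1 to 1 is refused whole. A call with a gripper value outside its range is refused whole. The fingers move at their own pace and stop on an object; "newtons" is the grip in N (left out, the last holds). Time passes only in rows, so rows that do not move let the fingers close. It gives the time, the measured TCP pose, the force, the opening and the grip force at its end, in the units of the state.
- manip.read_state(): the state, without advancing time (a new reading comes with each control period).
- optics.camera(name): name is "scene" or "top" or "wrist"; returns a dict with "frame" (400x640x3 uint8, red, green, blue), "range_z" (400x640 float32, mm along the optical axis (not along the pixel's ray), 0 where there is no reading), "mtx" (3x3 intrinsics, pixels), "cam_to_world" (4x4, takes a point from camera to world coordinates). Camera axes: x right, y down, z forward; pixel columns grow to the right and rows downward; lengths in mm; the calibration is good to about 2 mm. A picture is of the moment at which its call begins.
- workorder.sign_off(): hands the job in; it is judged then, once.
The state is a dict: "clock": time; "joints": joint angles; "qd": joint speeds; "effort": joint torques, N m; "eef_pos": TCP position; "eef_rot": TCP orientation; "wrist_force": force on the tool from outside, world axes, zero at the start; "moment": the same for the moment, N m; "finger_gap": finger opening in mm; "finger_force": force on a finger pad.
Only numpy, scipy, OpenCV 4.12 (cv2) and the standard library are available. Lean on these libraries where they do the work, as an engineer would, in place of code of your own. Each camera call takes 0.05 s, during which the arm holds its last target. There are 200 camera calls.

## Working session

There is one attempt and no reset: what is moved stays moved. The work goes in short steps, Python scripts to look and compute and a tool call to move; the robot and the scene stay as the last step left them, time stands still between calls to the robot, and variables do not carry over. Pictures are saved under pics/ and viewed, at most 10 in all, crops included, and the job is handed in when it is done.

Besides the shell and the picture viewer there is one more tool, called after "Request:" by a JSON object that holds its "fn" and its "kwargs", one argument or row to a line. step_arm: Moves the arm, as the interface text tells. Its arguments: {"type":"object","properties":{"increments":{"type":"array","items":{"type":"array","items":{"type":"array","items":{"type":"number"}}}},"newtons":{"type":"number"}},"required":["increments"]}

```bash
mkdir -p pics; python3 - <<'E'
from cell import manip, optics
import cv2,numpy as np
for n in ("scene","top"):
    c=optics.camera(n); cv2.imwrite(f"pics/{n}0.png",c["frame"][:,:,::-1]); np.savez(f"{n}0.npz",**c)
    print(n,c["mtx"].round(1).tolist(),c["cam_to_world"].round(3).tolist())
print(manip.read_state())
E
```

```text
scene [[362.6, 0.0, 319.9], [0.0, 362.6, 200.2], [0.0, 0.0, 1.0]] [[-0.677, -0.455, 0.579, -90.348], [-0.736, 0.433, -0.52, 654.985], [-0.014, -0.778, -0.628, 795.136], [0.0, 0.0, 0.0, 1.0]]
top [[451.2, 0.0, 315.0], [0.0, 451.2, 195.4], [0.0, 0.0, 1.0]] [[0.002, -0.997, 0.077, 461.69], [-1.0, -0.003, -0.02, 89.929], [0.02, -0.077, -0.997, 1121.801], [0.0, 0.0, 0.0, 1.0]]
{'clock': 0.1, 'joints': array([-1.19061879e+00,  3.00404855e-01,  1.52148128e+00, -4.08979295e-05,
        1.32073269e+00, -6.66183584e-02]), 'qd': array([ 7.02258571e-05, -1.00695563e-03, -2.78975689e-03,  4.98747524e-04,
        1.33349133e-03, -1.09175464e-03]), 'effort': array([ 1.43146904e-04, -5.32646692e+01, -3.53282082e+01,  7.09360954e-02,
        2.35112978e-02, -4.26001020e-05]), 'eef_pos': array([ 237.61932395, -495.99330352,  404.16478966]), 'eef_rot': array([-3.14056612e+00, -2.87835202e-05,  4.46806023e-01]), 'wrist_force': array([0.1283539 , 0.84203503, 0.01140244]), 'moment': array([-0.02402468,  0.05247482, -0.03755159]), 'finger_force': 0.0, 'finger_gap': 94.04089424487543}
```

View pics/scene0.png

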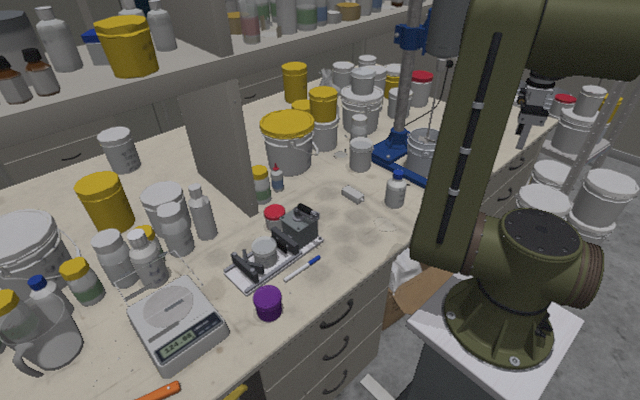

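View pics/top0.png

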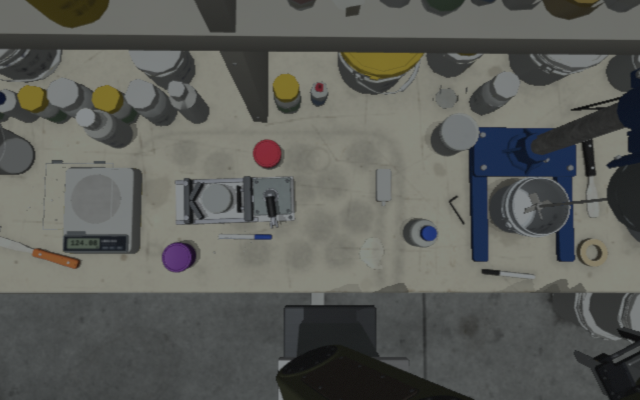

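The clamp spans (175–295, 178–225) in the top view, with the gearbox at about (272,198) and the white jar at (214,198). The red-lid low_jar is at (267,153), the pen at (245,237) and the tall bottle at (421,233). The purple pot at (178,256) is the decoy. I'll enlarge the clamp.

```bash
cat > h.py <<'E'
import numpy as np
def pix2w(c,u,v,z=None):
    K=c["mtx"];T=c["cam_to_world"]
    r=np.linalg.inv(K)@[u,v,1]
    if z is None:
        return (T@np.r_[r*c["range_z"][int(v),int(u)],1])[:3]
    d=T[:3,:3]@r; return T[:3,3]+d*(z-T[2,3])/d[2]
E
python3 - <<'E'
import cv2,numpy as np
from h import *
c=dict(np.load("top0.npz"))
f=c["frame"][165:245,165:305,::-1]
cv2.imwrite("pics/topcrop.png",cv2.resize(f,None,fx=5.7,fy=5.7,interpolation=cv2.INTER_CUBIC))
K=c["mtx"];T=c["cam_to_world"]
v,u=np.mgrid[165:245,165:305]; d=c["range_z"][165:245,165:305]
P=np.stack([(u-K[0,2])/K[0,0]*d,(v-K[1,2])/K[1,1]*d,d,np.ones_like(d)],-1)@T.T
hi=P[(P[...,2]>125)&(P[...,0]<500)]
print(len(hi)); print(hi[:,:3].round(0)[::4].tolist())
g=P[(abs(P[...,2]-94)<4)]; r=cv2.minAreaRect(g[:,:2].astype(np.float32)); print("gear",r)
b=P[(abs(P[...,2]-12)<3)]; r=cv2.minAreaRect(b[:,:2].astype(np.float32)); print("bed",r,cv2.boxPoints(r))
E
```

```text
167
[[462.0, 90.0, 1122.0], [462.0, 90.0, 1122.0], [462.0, 90.0, 1122.0], [462.0, 90.0, 1122.0], [462.0, 90.0, 1122.0], [462.0, 90.0, 1122.0], [462.0, 90.0, 1122.0], [499.0, 168.0, 149.0], [499.0, 159.0, 148.0], [497.0, 170.0, 149.0], [497.0, 161.0, 149.0], [462.0, 90.0, 1122.0], [495.0, 165.0, 150.0], [495.0, 157.0, 147.0], [493.0, 168.0, 148.0], [492.0, 159.0, 153.0], [490.0, 170.0, 145.0], [490.0, 161.0, 146.0], [462.0, 90.0, 1122.0], [488.0, 161.0, 146.0], [462.0, 90.0, 1122.0], [486.0, 163.0, 147.0], [487.0, 156.0, 129.0], [484.0, 159.0, 146.0], [462.0, 90.0, 1122.0], [482.0, 165.0, 146.0], [482.0, 157.0, 143.0], [462.0, 90.0, 1122.0], [480.0, 157.0, 144.0], [477.0, 165.0, 148.0], [478.0, 157.0, 144.0], [462.0, 90.0, 1122.0], [475.0, 161.0, 148.0], [475.0, 152.0, 146.0], [473.0, 165.0, 148.0], [473.0, 157.0, 143.0], [462.0, 90.0, 1122.0], [471.0, 152.0, 146.0], [469.0, 163.0, 146.0], [462.0, 90.0, 1122.0], [462.0, 90.0, 1122.0], [462.0, 90.0, 1122.0]]
gear ((539.9993286132812, 167.2500762939453), (84.03075408935547, 86.04998016357422), 2.3363101482391357)
bed ((526.2313842773438, 264.3177490234375), (179.4206085205078, 289.73565673828125), 2.777864933013916) [[429.60562  404.66763 ]
 [443.64737  115.27244 ]
 [622.8572   123.967865]
 [608.8154   413.36307 ]]
```

View pics/topcrop.png

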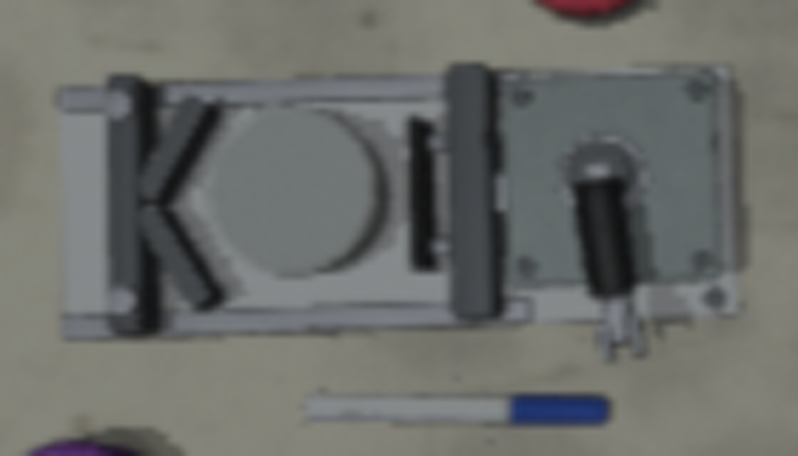

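The crop shows the hub at crop (598,165), the black sleeve running to (612,290), and the fork at (622,340) pointing towards the robot. The jar is at crop (300,190) with the pad at (422,195). Next I'll fit the sleeve line and work out the approach.

```bash
python3 - <<'E'
import cv2,numpy as np
from h import *
c=dict(np.load("top0.npz"))
for n,u,v,z in (("hub",598,165,140),("sleeve in",598,182,148),("sleeve out",612,293,148),("fork",622,335,140)):
    print(n,pix2w(c,165+u/5.7,165+v/5.7,z).round(1))
K=c["mtx"];T=c["cam_to_world"]
v,u=np.mgrid[165:245,165:305]; d=c["range_z"][165:245,165:305]
P=np.stack([(u-K[0,2])/K[0,0]*d,(v-K[1,2])/K[1,1]*d,d,np.ones_like(d)],-1)@T.T
dark=c["frame"][165:245,165:305].sum(-1)<150
m=(P[...,2]>138)&(P[...,2]<156)&(d>0)
for nm,mm in (("all",m),("dark",m&dark)):
    q=P[mm][:,:3]; print(nm,len(q),q.mean(0),q.min(0),q.max(0)); print(cv2.fitLine(q[:,:2].astype(np.float32),cv2.DIST_HUBER,0,.01,.01).ravel())
m=abs(P[...,2]-94)<3; q=P[m]; print("gearmean",q.mean(0))
m=(P[...,2]>55)&(P[...,2]<69)&(P[...,1]>200)&(P[...,0]<600); r=cv2.minAreaRect(P[m][:,:2].astype(np.float32));print(r)
for r in range(0,140,6): print(round(float(P[35,r,1])),round(float(P[35,r,0])),round(float(P[35,r,2])),end=" | ")
E
```

```text
hub [540.8 168.8 140. ]
sleeve in [533.7 168.1 148. ]
sleeve out [491.7 162.4 148. ]
fork [476.  159.1 140. ]
all 251 [505.05393948 164.00896695 147.98198833] [468.91717708 150.4910538  138.01162059] [535.66070764 176.70444911 155.96636463]
[9.8942244e-01 1.4506294e-01 5.0449319e+02 1.6372832e+02]
dark 178 [514.00960216 165.38619858 149.07868295] [492.38554379 154.74950319 140.16371166] [535.66070764 176.70444911 155.96636463]
[9.8925227e-01 1.4621864e-01 5.1339856e+02 1.6498328e+02]
gearmean [542.14381446 166.21646676  94.27109891   1.        ]
((509.16180419921875, 312.47747802734375), (155.0260772705078, 189.6490936279297), 1.9723541736602783)
440 536 -3 | 425 536 -1 | 406 535 14 | 392 536 9 | 365 532 59 | 357 534 34 | 333 531 77 | 319 531 77 | 305 531 76 | 291 531 78 | 277 531 79 | 264 532 71 | 253 533 59 | 245 536 11 | 224 533 60 | 206 531 95 | 192 530 97 | 174 527 150 | 162 527 146 | 152 531 96 | 138 531 93 | 124 531 96 | 113 537 0 | 98 537 4 |
```

Request:
{"fn": "step_arm", "kwargs": {
  "increments": [
    [[0,0,0.1275,0,0,0,-1],[0,0,0.1275,0,0,0,-1],[0,0,0.1275,0,0,0,-1],[0,0,0,0.577,-0.959,0,-1],[0,0,0,0.577,-0.959,0,-1]]
  ]
}}

```text
clock: 0.6
eef_pos: [272.1, -412.6, 403.8]
eef_rot: [-3.14, 0.0, 0.144]
wrist_force: [0.6, -0.5, 1.3]
finger_gap: 93.8
finger_force: 0.0
```

Request:
{"fn": "step_arm", "kwargs": {
  "increments": [
    [[0,0,0,0.577,-0.959,0,-1],[0,0,0,0.577,-0.959,0,-1],[0,0,0,0.577,-0.959,0,-1],[0,0,0,0.577,-0.959,0,-1],[0,0,0,0.577,-0.959,0,-1]]
  ]
}}

```text
clock: 1.1
eef_pos: [358.5, -205.0, 404.6]
eef_rot: [3.142, -0.0, 0.146]
wrist_force: [1.2, -0.4, -0.1]
finger_gap: 93.9
finger_force: 0.0
```

Request:
{"fn": "step_arm", "kwargs": {
  "increments": [
    [[0,0,0,0.577,-0.959,0,-1],[0,0,0,0.577,-0.959,0,-1],[0,0,0,0.577,-0.959,0,-1],[0,0,0,0.577,-0.959,0,-1],[0,0,0,0.577,-0.959,0,-1]]
  ]
}}

```text
clock: 1.6
eef_pos: [444.7, 1.7, 404.6]
eef_rot: [3.142, 0.0, 0.146]
wrist_force: [1.3, -1.4, 0.2]
finger_gap: 94.0
finger_force: 0.0
```

Request:
{"fn": "step_arm", "kwargs": {
  "increments": [
    [[0,0,0,0.577,-0.959,0,-1],[0,0,0,0.577,-0.959,0,-1],[0,0,0,0.577,-0.959,0,-1],[0,0,0,0.577,-0.959,0,-1],[0,0,0,0,0,0,-1]]
  ]
}}

```text
clock: 2.1
eef_pos: [514.2, 168.7, 403.7]
eef_rot: [-3.141, 0.001, 0.15]
wrist_force: [-1.0, -0.1, -0.4]
finger_gap: 93.9
finger_force: 0.0
```

```bash
python3 - <<'E'
from cell import manip, optics
import cv2,numpy as np
c=optics.camera("wrist"); cv2.imwrite("pics/w1.png",c["frame"][:,:,::-1]); np.savez("w1.npz",**c)
s=manip.read_state(); print({k:np.round(s[k],3).tolist() for k in s})
print(c["cam_to_world"].round(2).tolist())
E
```

```text
{'clock': 2.15, 'joints': [0.246, 0.279, 1.55, 0.0, 1.314, 1.668], 'qd': [-0.053, -0.039, 0.043, -0.007, -0.001, -0.026], 'effort': [2.667, -50.643, -37.213, 0.186, -0.102, 0.509], 'eef_pos': [513.661, 166.794, 403.682], 'eef_rot': [3.142, 0.002, 0.149], 'wrist_force': [-0.06, -0.566, 0.065], 'moment': [0.007, -0.027, 0.027], 'finger_force': 0.0, 'finger_gap': 93.965}
[[0.15, -0.96, -0.23, 580.18], [-0.99, -0.15, -0.03, 179.39], [0.0, 0.23, -0.97, 382.45], [0.0, 0.0, 0.0, 1.0]]
```

View pics/w1.png

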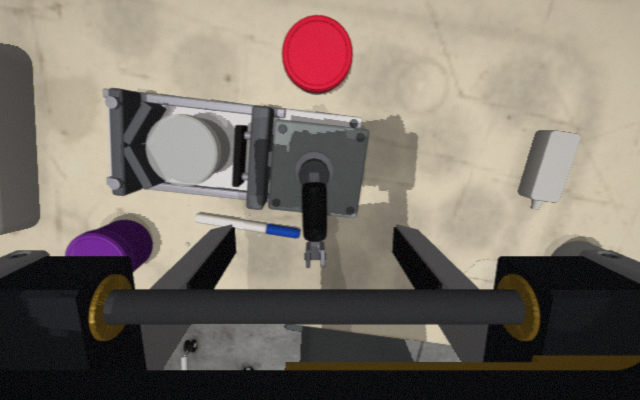

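The wrist view shows the sleeve from (314,183) to (315,240), the fork at (315,255) and the hub at (314,168). The handle is centred and aligned with the fingers.

```bash
python3 - <<'E'
import numpy as np
from h import *
c=dict(np.load("w1.npz"))
for n,u,v,z in (("sl in",314,184,147),("sl out",315,240,147),("fork",315,257,140),("hub",314,168,128),("jarL",148,146,78),("jarR",220,150,78),("pad top",236,158,50)):
    print(n,pix2w(c,u,v,z).round(1),pix2w(c,u,v).round(1))
E
```

```text
sl in [537.7 172.7 147. ] [537.2 172.7 144.1]
sl out [493.6 165.3 147. ] [493.8 165.3 147.5]
fork [476.4 162.6 140. ] [478.6 163.  145. ]
hub [547.3 174.2 128. ] [547.1 174.1 126.3]
jarL [537.9 332.   78. ] [537.8 332.6  76.9]
jarR [544.4 264.2  78. ] [542.3 269.2  60.1]
pad top [535.4 254.8  50. ] [536.2 253.3  56.3]
```

Request:
{"fn": "step_arm", "kwargs": {
  "increments": [
    [[0,0,0,0.02,-0.04,0.7,-1],[0,0,0,0,0,0.7,-1],[0,0,0,0,0,0.7,-1],[0,0,0,0,0,0,-1],[0,0,0,0,0,0,-1]]
  ],
  "newtons": 6
}}

```text
clock: 2.65
eef_pos: [514.1, 166.0, 321.5]
eef_rot: [3.142, 0.0, 0.146]
wrist_force: [-0.3, 0.4, 1.0]
finger_gap: 94.1
finger_force: 0.0
```

Request:
{"fn": "step_arm", "kwargs": {
  "increments": [
    [[0,0,0,0,0,0,1],[0,0,0,0,0,0,1],[0,0,0,0,0,0,1],[0,0,0,0,0,0,1],[0,0,0,0,0,0,1]]
  ],
  "newtons": 6
}}

```text
clock: 3.15
eef_pos: [514.0, 166.8, 320.9]
eef_rot: [-3.142, -0.0, 0.146]
wrist_force: [-0.7, -0.3, -1.6]
finger_gap: 57.0
finger_force: 0.0
```

Request:
{"fn": "step_arm", "kwargs": {
  "increments": [
    [[0,0,0,0,0,0,1],[0,0,0,0,0,0,1],[0,0,0,0,0,0,1],[0,0,0,0,0,0,1],[0,0,0,0,0,0,1]]
  ]
}}

```text
clock: 3.65
eef_pos: [514.0, 167.3, 320.7]
eef_rot: [-3.14, -0.001, 0.146]
wrist_force: [-1.2, 11.7, -0.6]
finger_gap: 20.2
finger_force: 6.0
```

Request:
{"fn": "step_arm", "kwargs": {
  "increments": [
    [[0,0,0,0,-0.04,0,1],[0,0,0,0,0,0,1],[0,0,0,0,0,0,1]]
  ]
}}

```text
clock: 3.95
eef_pos: [513.8, 168.5, 320.8]
eef_rot: [-3.141, -0.0, 0.146]
wrist_force: [0.1, 3.1, -0.2]
finger_gap: 19.4
finger_force: 6.0
```

Request:
{"fn": "step_arm", "kwargs": {
  "increments": [
    [[0,0,0,-0.0325,0,-0.245,1],[0,0,0,-0.095,0,-0.23,1],[0,0,0,-0.15,0,-0.1975,1],[0,0,0,0,0,0,1]]
  ],
  "newtons": 8
}}

```text
clock: 4.35
eef_pos: [502.1, 166.6, 348.6]
eef_rot: [-3.142, -0.0, 0.146]
wrist_force: [-2.3, 3.1, 0.5]
finger_gap: 19.7
finger_force: 8.0
```

Request:
{"fn": "step_arm", "kwargs": {
  "increments": [
    [[0,0,0,-0.1975,0,-0.15,1],[0,0,0,-0.23,0,-0.095,1],[0,0,0,-0.245,0,-0.0325,1],[0,0,0,0,0,0,1],[0,0,0,0,0,0,1]]
  ]
}}

```text
clock: 4.85
eef_pos: [476.1, 162.7, 359.4]
eef_rot: [3.142, -0.001, 0.146]
wrist_force: [-0.9, 1.3, 8.2]
finger_gap: 19.7
finger_force: 8.0
```

```bash
python3 - <<'E'
from cell import manip, optics
import cv2,numpy as np
c=optics.camera("scene"); cv2.imwrite("pics/s2.png",cv2.resize(c["frame"][170:300,200:360,::-1],None,fx=4,fy=4,interpolation=cv2.INTER_CUBIC))
s=manip.read_state(); print({k:np.round(s[k],3).tolist() for k in s})
E
```

```text
{'clock': 4.9, 'joints': [0.256, 0.24, 1.707, -0.0, 1.194, 1.681], 'qd': [0.0, 0.003, -0.004, -0.0, 0.001, 0.001], 'effort': [-0.803, -44.033, -30.548, -0.363, -0.359, 0.012], 'eef_pos': [476.19, 162.687, 359.401], 'eef_rot': [3.142, -0.001, 0.146], 'wrist_force': [-0.885, 0.809, 7.933], 'moment': [0.251, 0.269, 0.034], 'finger_force': 8.002, 'finger_gap': 19.91}
```

View pics/s2.png

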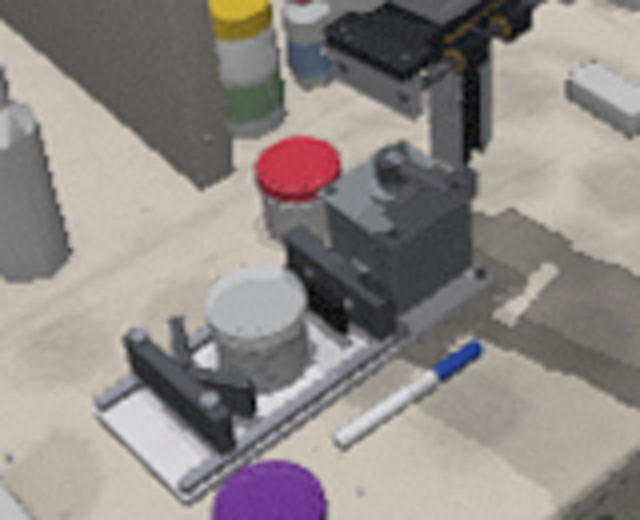

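The scene crop shows the arm bare at (430,170) and the handle standing up inside the fingers at (460,120). The jar is still loose. I'll press gently against the stop to confirm.

Request:
{"fn": "step_arm", "kwargs": {
  "increments": [
    [[0,0,0,-0.06,0,-0.02,1],[0,0,0,0,0,0,1],[0,0,0,0,0,0,1]]
  ]
}}

```text
clock: 5.2
eef_pos: [473.9, 162.4, 359.7]
eef_rot: [3.141, -0.001, 0.146]
wrist_force: [1.7, 1.0, 6.1]
finger_gap: 19.7
finger_force: 8.0
```

Request:
{"fn": "step_arm", "kwargs": {
  "increments": [
    [[0,0,0,-0.05,0,-0.02,1],[0,0,0,0,0,0,1],[0,0,0,0,0,0,1]]
  ]
}}

```text
clock: 5.5
eef_pos: [471.8, 162.1, 360.1]
eef_rot: [3.141, 0.0, 0.146]
wrist_force: [2.0, 1.4, 1.0]
finger_gap: 19.4
finger_force: 8.0
```

Request:
{"fn": "step_arm", "kwargs": {
  "increments": [
    [[0,0,0,-0.05,0,0,1],[0,0,0,0,0,0,1],[0,0,0,0,0,0,1]]
  ]
}}

```text
clock: 5.8
eef_pos: [469.8, 161.8, 360.1]
eef_rot: [3.141, 0.0, 0.146]
wrist_force: [2.3, -0.4, 0.2]
finger_gap: 19.4
finger_force: 8.0
```

Request:
{"fn": "step_arm", "kwargs": {
  "increments": [
    [[0,0,0,-0.05,0,0,1],[0,0,0,0,0,0,1],[0,0,0,0,0,0,1]]
  ]
}}

```text
clock: 6.1
eef_pos: [467.8, 161.6, 360.2]
eef_rot: [3.142, 0.0, 0.146]
wrist_force: [2.1, 0.2, -0.9]
finger_gap: 19.7
finger_force: 7.7
```

```bash
python3 - <<'E'
from cell import manip, optics
import cv2,numpy as np
c=optics.camera("wrist"); a=cv2.resize(c["frame"][150:390,200:440,::-1],None,fx=2.2,fy=2.2,interpolation=cv2.INTER_CUBIC)
np.savez("w2.npz",**c)
cv2.imwrite("pics/w2.png",a)
E
```

```text
(no output)
```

View pics/w2.png

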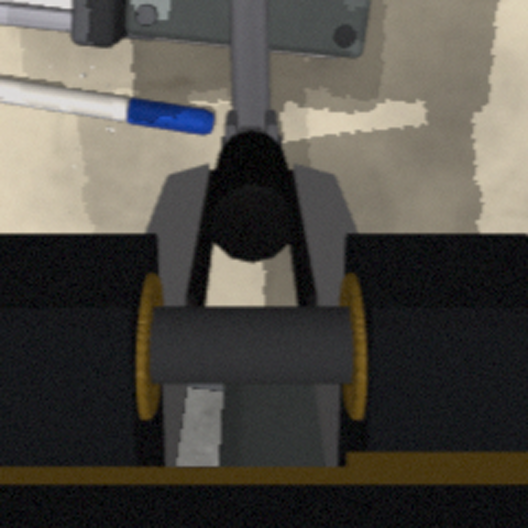

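The sleeve's free end is at crop (252,215), roughly pixel (315,248), and the fork is at about (252,120). I'll compute the tilt.

```bash
python3 - <<'E'
import numpy as np
from h import *
c=dict(np.load("w2.npz"))
u=200+252/2.2; 
for v in (195,215,235): print(pix2w(c,u,150+v/2.2).round(1), pix2w(c,u,150+v/2.2,201).round(1))
for v in (118,124): 
  for uu in (228,278): print("fork",pix2w(c,200+uu/2.2,150+v/2.2,140).round(1),pix2w(c,200+uu/2.2,150+v/2.2).round(1))
E
```

```text
[483.1 164.  199. ] [483.8 164.1 201. ]
[478.6 163.3 199. ] [479.4 163.5 201. ]
[474.8 162.8 200.7] [474.9 162.8 201. ]
fork [484.3 171.1 140. ] [483.4 171.1 136.4]
fork [486.5 156.6 140. ] [452.8 145.7  -1.5]
fork [482.5 170.9 140. ] [483.6 170.9 144. ]
fork [484.7 156.3 140. ] [449.8 145.2  -1.1]
```

The handle top is at x≈477.5 over the pivot at ≈476.5, so it stands upright and the pads slipped about 9 mm outward. I'll regrasp with the tool turned by pi. The pads will then push tangentially, and joint 6 has 4 rad of travel for the cranking.

Request:
{"fn": "step_arm", "kwargs": {
  "increments": [
    [[0,0,0,0,0,0,-1],[0,0,0,0,0,0,-1],[0,0,0,0,0,-0.5,-1],[0,0,0,0,0,-0.8,-1],[0,0,0,0.22,0,-0.3,-1]]
  ]
}}

```text
clock: 6.65
eef_pos: [476.2, 162.9, 427.0]
eef_rot: [-3.141, -0.003, 0.147]
wrist_force: [-0.5, -0.5, -0.4]
finger_gap: 56.5
finger_force: 0.0
```

Request:
{"fn": "step_arm", "kwargs": {
  "increments": [
    [[0,0,-0.1818,0,0,0,-1],[0,0,-0.1818,0,0,0,-1],[0,0,-0.1818,0,0,0,-1],[0,0,-0.1818,0,0,0,-1],[0,0,-0.1818,0,0,0,-1]]
  ]
}}

```text
clock: 7.15
eef_pos: [476.5, 162.9, 424.1]
eef_rot: [-3.141, 0.0, 0.866]
wrist_force: [0.1, -0.0, -0.0]
finger_gap: 93.1
finger_force: 0.0
```

Request:
{"fn": "step_arm", "kwargs": {
  "increments": [
    [[0,0,-0.1818,0,0,0,-1],[0,0,-0.1818,0,0,0,-1],[0,0,-0.1818,0,0,0,-1],[0,0,-0.1818,0,0,0,-1],[0,0,-0.1818,0,0,0,-1]]
  ]
}}

```text
clock: 7.65
eef_pos: [476.5, 162.9, 424.1]
eef_rot: [-3.141, 0.0, 1.58]
wrist_force: [0.2, -0.6, -0.0]
finger_gap: 94.1
finger_force: 0.0
```

Request:
{"fn": "step_arm", "kwargs": {
  "increments": [
    [[0,0,-0.1818,0,0,0,-1],[0,0,-0.1818,0,0,0,-1],[0,0,-0.1818,0,0,0,-1],[0,0,-0.1818,0,0,0,-1],[0,0,-0.1818,0,0,0,-1]]
  ]
}}

```text
clock: 8.15
eef_pos: [476.5, 162.9, 424.1]
eef_rot: [-3.141, -0.0, 2.294]
wrist_force: [0.6, -0.2, 0.4]
finger_gap: 93.9
finger_force: 0.0
```

Request:
{"fn": "step_arm", "kwargs": {
  "increments": [
    [[0,0,-0.1818,0,0,0,-1],[0,0,-0.1818,0,0,0,-1],[0,0,-0.1818,0,0,0,-1],[0,0,-0.1818,0,0,0,-1],[0,0,-0.1818,0,0,0,-1]]
  ]
}}

```text
clock: 8.65
eef_pos: [476.5, 162.9, 424.1]
eef_rot: [-3.141, -0.001, 3.008]
wrist_force: [-0.3, 0.1, 0.2]
finger_gap: 93.7
finger_force: 0.0
```

Request:
{"fn": "step_arm", "kwargs": {
  "increments": [
    [[0,0,-0.1818,0,0,0,-1],[0,0,-0.1818,0,0,0,-1],[0,0,0,0,0,0,-1],[0,0,0,0,0,0,-1]]
  ]
}}

```text
clock: 9.05
eef_pos: [476.5, 162.9, 424.2]
eef_rot: [3.142, -0.0, -3.0]
wrist_force: [0.2, -0.0, 0.3]
finger_gap: 94.0
finger_force: 0.0
```

```bash
python3 - <<'E'
from cell import manip, optics
import cv2,numpy as np
c=optics.camera("top"); a=cv2.resize(c["frame"][165:245,165:305,::-1],None,fx=5.7,fy=5.7,interpolation=cv2.INTER_CUBIC)
cv2.imwrite("pics/t3.png",a); c=optics.camera("wrist"); np.savez("w3.npz",**c); cv2.imwrite("pics/w3.png",c["frame"][:,:,::-1])
s=manip.read_state(); print({k:np.round(s[k],3).tolist() for k in s})
E
```

```text
{'clock': 9.15, 'joints': [0.257, 0.181, 1.622, 0.0, 1.339, -1.457], 'qd': [0.001, -0.0, 0.001, 0.002, -0.001, -0.013], 'effort': [0.004, -46.32, -35.441, -0.006, 0.08, 0.025], 'eef_pos': [476.552, 162.86, 424.214], 'eef_rot': [3.142, -0.0, -2.999], 'wrist_force': [0.417, 0.291, -0.036], 'moment': [0.083, -0.154, -0.032], 'finger_force': 0.0, 'finger_gap': 94.103}
```

View pics/w3.png

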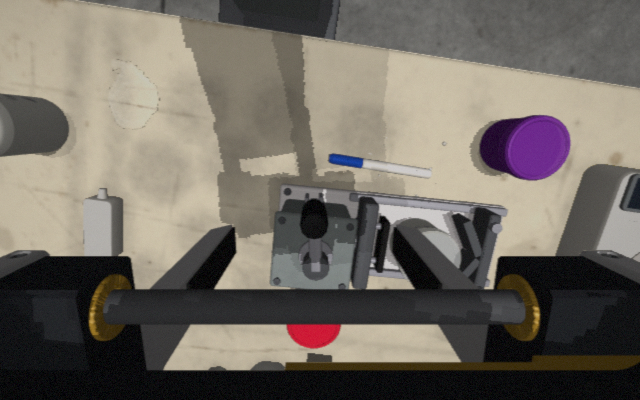

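The wrist view now shows the upright handle at (315,215), with the arm running down to the hub at (315,255). The pen and jar are undisturbed. Next I check the handle's position against the TCP.

```bash
python3 - <<'E'
import numpy as np
from h import *
c=dict(np.load("w3.npz"))
d=c["range_z"];K=c["mtx"];T=c["cam_to_world"]
v,u=np.mgrid[190:290,270:370]; z=d[190:290,270:370]
P=np.stack([(u-K[0,2])/K[0,0]*z,(v-K[1,2])/K[1,1]*z,z,np.ones_like(z)],-1)@T.T
m=(z>0)&(P[...,2]<300)
for lo,hi in ((190,210),(145,190),(118,138),(100,125)):
    q=P[m&(P[...,2]>lo)&(P[...,2]<hi)]; print(lo,len(q),np.median(q,0).round(1)[:3],q.min(0).round(1)[:3],q.max(0).round(1)[:3])
E
```

```text
190 676 [475.  162.8 199.5] [466.9 153.3 190. ] [485.3 172.4 201.6]
145 248 [468.4 161.4 176. ] [466.9 153.2 145. ] [477.9 172.9 190. ]
118 811 [535.2 171.8 126.8] [467.8 154.5 118.1] [553.3 186.2 137.2]
100 84 [532.4 177.5 117.8] [514.2 157.  100. ] [547.  187.5 125. ]
```

Request:
{"fn": "step_arm", "kwargs": {
  "increments": [
    [[0,0,0,0,0,0.8,-1],[0,0,0,0,0,0.8,0.2],[0,0,0,0,0,0,0.5],[0,0,0,0,0,0,0.5],[0,0,0,0,0,0,0.5]]
  ],
  "newtons": 25
}}

```text
clock: 9.65
eef_pos: [476.9, 162.9, 362.0]
eef_rot: [3.141, 0.002, -2.996]
wrist_force: [0.5, 0.3, -0.5]
finger_gap: 65.7
finger_force: 0.0
```

Request:
{"fn": "step_arm", "kwargs": {
  "increments": [
    [[0,0,0,0,0,0,0.5],[0,0,0,0,0,0,0.5],[0,0,0,0,0,0,1],[0,0,0,0,0,0,1],[0,0,0,0,0,0,1]]
  ]
}}

```text
clock: 10.15
eef_pos: [476.6, 162.9, 360.3]
eef_rot: [3.142, 0.0, -2.996]
wrist_force: [-0.1, -0.5, -0.8]
finger_gap: 25.3
finger_force: 0.0
```

Request:
{"fn": "step_arm", "kwargs": {
  "increments": [
    [[0,0,0,0,0,0,1],[0,0,0,0,0,0,1],[0,0,0,0,0,0,1]]
  ]
}}

```text
clock: 10.45
eef_pos: [476.6, 162.8, 360.3]
eef_rot: [-3.142, -0.0, -2.996]
wrist_force: [-1.5, -1.0, -0.5]
finger_gap: 19.1
finger_force: 25.0
```

Request:
{"fn": "step_arm", "kwargs": {
  "increments": [
    [[0,0,0.0889,-0.004,0.1134,0,1],[0,0,0.0889,-0.004,0.1134,0,1],[0,0,0.0889,-0.004,0.1134,0,1],[0,0,0.0889,-0.004,0.1134,0,1],[0,0,0.0889,-0.004,0.1134,0,1]]
  ]
}}

```text
clock: 10.95
eef_pos: [477.1, 185.1, 360.2]
eef_rot: [-3.14, -0.001, 2.936]
wrist_force: [-4.3, -6.8, 3.4]
finger_gap: 19.6
finger_force: 25.0
```

Request:
{"fn": "step_arm", "kwargs": {
  "increments": [
    [[0,0,0.0889,-0.004,0.1134,0,1],[0,0,0.0889,-0.004,0.1134,0,1],[0,0,0.0889,-0.004,0.1134,0,1],[0,0,0.0889,-0.004,0.1134,0,1],[0,0,0.0889,-0.004,0.1134,0,1]]
  ]
}}

```text
clock: 11.45
eef_pos: [485.3, 206.3, 360.2]
eef_rot: [-3.139, -0.001, 2.587]
wrist_force: [-6.9, -4.5, 5.1]
finger_gap: 19.7
finger_force: 25.0
```

Request:
{"fn": "step_arm", "kwargs": {
  "increments": [
    [[0,0,0.0889,-0.004,0.1134,0,1],[0,0,0.0889,-0.004,0.1134,0,1],[0,0,0.0889,-0.004,0.1134,0,1],[0,0,0.0889,-0.004,0.1134,0,1],[0,0,0.0889,-0.004,0.1134,0,1]]
  ]
}}

```text
clock: 11.95
eef_pos: [500.2, 223.4, 360.2]
eef_rot: [-3.139, -0.001, 2.238]
wrist_force: [-8.1, -1.8, 4.9]
finger_gap: 19.3
finger_force: 25.0
```

```bash
cat > ft.py <<'E'
from cell import manip
import numpy as np
s=manip.read_state(); y=s["eef_rot"][2]; F=s["wrist_force"]; p=s["eef_pos"]; C=np.array([540.8,172.8])
r=p[:2]-C; print("yaw",round(y,3),"arm",round(np.arctan2(r[1],r[0]),3),"R",round(np.hypot(*r),1),"Ft",round(-(F[0]*np.sin(y)-F[1]*np.cos(y)),1),"Frad",round(F[0]*np.cos(y)+F[1]*np.sin(y),1),"Fz",round(F[2],1),"q6",round(s["joints"][5],2),"t",s["clock"])
E
python3 ft.py
```

```text
yaw 2.238 arm 2.247 R 64.9 Ft 7.5 Frad 3.6 Fz 4.9 q6 -0.31 t 11.95
```

```bash
python3 - <<'E'
from cell import optics
import cv2,numpy as np
c=optics.camera("scene"); cv2.imwrite("pics/s4.png",cv2.resize(c["frame"][215:300,220:320,::-1],None,fx=7,fy=7,interpolation=cv2.INTER_CUBIC)); np.savez("s4.npz",**c)
E
```

```text
(no output)
```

View pics/s4.png

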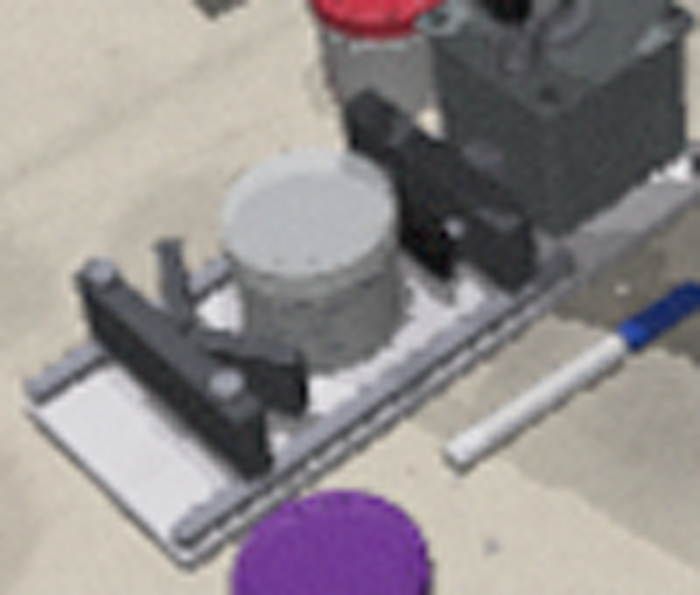

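The crop shows the pad almost touching the jar at (405,230), with a clear gap of around 10 mm still left to the V jaw at (240,330). I'll continue at 3° per row.

Request:
{"fn": "step_arm", "kwargs": {
  "increments": [
    [[0,0,0.0667,-0.0022,0.085,0,1],[0,0,0.0667,-0.0022,0.085,0,1],[0,0,0.0667,-0.0022,0.085,0,1],[0,0,0.0667,-0.0022,0.085,0,1],[0,0,0.0667,-0.0022,0.085,0,1]]
  ]
}}

```text
clock: 12.5
eef_pos: [514.7, 232.3, 360.2]
eef_rot: [-3.139, -0.001, 1.977]
wrist_force: [-8.1, 0.8, 4.6]
finger_gap: 19.2
finger_force: 25.0
```

Request:
{"fn": "step_arm", "kwargs": {
  "increments": [
    [[0,0,0.0667,-0.0022,0.085,0,1],[0,0,0.0667,-0.0022,0.085,0,1],[0,0,0.0667,-0.0022,0.085,0,1],[0,0,0.0667,-0.0022,0.085,0,1],[0,0,0.0667,-0.0022,0.085,0,1]]
  ]
}}

```text
clock: 13.0
eef_pos: [531.1, 237.0, 360.2]
eef_rot: [-3.139, -0.001, 1.715]
wrist_force: [-7.6, 2.2, 4.2]
finger_gap: 19.1
finger_force: 25.0
```

```bash
python3 ft.py; python3 - <<'E'
from cell import optics
import cv2,numpy as np
c=optics.camera("scene"); cv2.imwrite("pics/s5.png",cv2.resize(c["frame"][215:300,220:320,::-1],None,fx=7,fy=7,interpolation=cv2.INTER_CUBIC))
E
```

```text
yaw 1.715 arm 1.721 R 65.0 Ft 7.2 Frad 3.3 Fz 4.2 q6 0.21 t 13.0
```

View pics/s5.png

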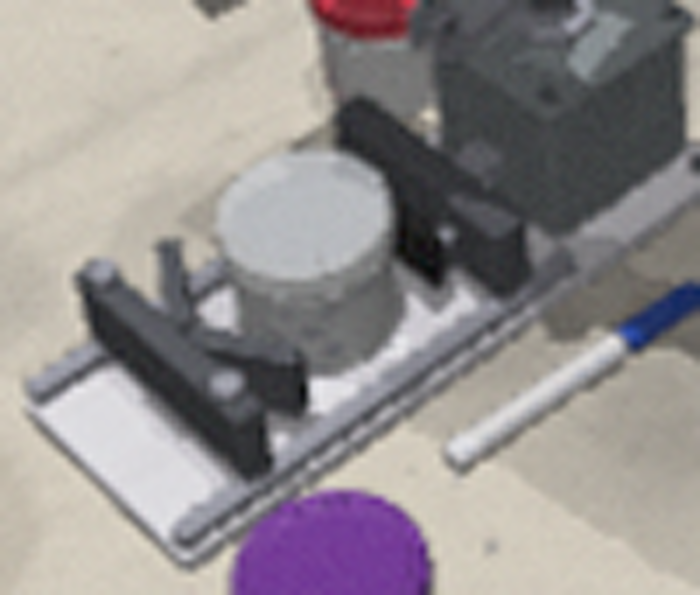

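The jar has just started moving and the V gap is still open, so the drag is purely idle at 7.2–7.5 N.

Request:
{"fn": "step_arm", "kwargs": {
  "increments": [
    [[0,0,0.0667,-0.0022,0.085,0,1],[0,0,0.0667,-0.0022,0.085,0,1],[0,0,0.0667,-0.0022,0.085,0,1],[0,0,0.0667,-0.0022,0.085,0,1]]
  ]
}}

```text
clock: 13.45
eef_pos: [544.7, 237.6, 360.2]
eef_rot: [-3.139, -0.001, 1.505]
wrist_force: [-6.8, 2.4, 3.1]
finger_gap: 19.1
finger_force: 25.0
```

```bash
python3 ft.py
```

```text
yaw 1.505 arm 1.511 R 65.0 Ft 7.0 Frad 2.0 Fz 3.1 q6 0.41 t 13.45
```

Request:
{"fn": "step_arm", "kwargs": {
  "increments": [
    [[0,0,0.0667,-0.0022,0.085,0,1],[0,0,0.0667,-0.0022,0.085,0,1],[0,0,0.0667,-0.0022,0.085,0,1]]
  ]
}}

```text
clock: 13.75
eef_pos: [554.8, 236.2, 360.2]
eef_rot: [-3.139, -0.0, 1.348]
wrist_force: [-7.9, 2.4, 3.2]
finger_gap: 19.4
finger_force: 25.0
```

```bash
python3 ft.py
```

```text
yaw 1.348 arm 1.354 R 65.0 Ft 8.2 Frad 0.6 Fz 3.2 q6 0.56 t 13.75
```

Request:
{"fn": "step_arm", "kwargs": {
  "increments": [
    [[0,0,0.0444,-0.001,0.0567,0,1],[0,0,0.0444,-0.001,0.0567,0,1],[0,0,0.0444,-0.001,0.0567,0,1]]
  ]
}}

```text
clock: 14.05
eef_pos: [561.3, 234.4, 360.2]
eef_rot: [-3.139, -0.0, 1.244]
wrist_force: [-6.5, 2.2, 3.0]
finger_gap: 19.4
finger_force: 25.0
```

```bash
python3 ft.py
```

```text
yaw 1.244 arm 1.25 R 64.9 Ft 6.9 Frad -0.0 Fz 3.0 q6 0.66 t 14.05
```

Still idle.

Request:
{"fn": "step_arm", "kwargs": {
  "increments": [
    [[0,0,0.0667,-0.0022,0.085,0,1],[0,0,0.0667,-0.0022,0.085,0,1],[0,0,0.0667,-0.0022,0.085,0,1]]
  ]
}}

```text
clock: 14.35
eef_pos: [570.7, 230.5, 360.2]
eef_rot: [-3.139, 0.0, 1.086]
wrist_force: [-7.0, 2.6, 2.7]
finger_gap: 19.4
finger_force: 25.0
```

```bash
python3 ft.py
```

```text
yaw 1.086 arm 1.093 R 64.9 Ft 7.4 Frad -0.9 Fz 2.7 q6 0.81 t 14.35
```

Request:
{"fn": "step_arm", "kwargs": {
  "increments": [
    [[0,0,0.0667,-0.0022,0.085,0,1],[0,0,0.0667,-0.0022,0.085,0,1],[0,0,0.0667,-0.0022,0.085,0,1]]
  ]
}}

```text
clock: 14.65
eef_pos: [579.3, 225.0, 360.2]
eef_rot: [-3.14, 0.0, 0.929]
wrist_force: [-5.1, 3.9, 3.2]
finger_gap: 19.7
finger_force: 25.0
```

```bash
python3 ft.py
```

```text
yaw 0.929 arm 0.935 R 64.9 Ft 6.4 Frad 0.1 Fz 3.2 q6 0.95 t 14.65
```

Request:
{"fn": "step_arm", "kwargs": {
  "increments": [
    [[0,0,0.0667,-0.0022,0.085,0,1],[0,0,0.0667,-0.0022,0.085,0,1],[0,0,0.0667,-0.0022,0.085,0,1]]
  ]
}}

```text
clock: 14.95
eef_pos: [587.0, 218.3, 360.2]
eef_rot: [-3.14, 0.0, 0.772]
wrist_force: [-5.4, 4.2, 1.4]
finger_gap: 19.7
finger_force: 25.0
```

```bash
python3 ft.py
```

```text
yaw 0.772 arm 0.778 R 64.9 Ft 6.8 Frad -0.9 Fz 1.4 q6 1.1 t 14.95
```

Request:
{"fn": "step_arm", "kwargs": {
  "increments": [
    [[0,0,0.0444,-0.001,0.0567,0,1],[0,0,0.0444,-0.001,0.0567,0,1],[0,0,0.0444,-0.001,0.0567,0,1]]
  ]
}}

```text
clock: 15.25
eef_pos: [591.5, 213.3, 360.2]
eef_rot: [-3.14, 0.0, 0.668]
wrist_force: [-6.0, 4.9, 3.5]
finger_gap: 19.4
finger_force: 25.0
```

```bash
python3 ft.py
```

```text
yaw 0.668 arm 0.674 R 64.9 Ft 7.5 Frad -1.7 Fz 3.5 q6 1.19 t 15.25
```

Request:
{"fn": "step_arm", "kwargs": {
  "increments": [
    [[0,0,0.0444,-0.001,0.0567,0,1],[0,0,0.0444,-0.001,0.0567,0,1],[0,0,0.0444,-0.001,0.0567,0,1]]
  ]
}}

```text
clock: 15.55
eef_pos: [595.4, 207.8, 360.2]
eef_rot: [-3.14, 0.001, 0.564]
wrist_force: [-4.6, 5.8, 2.3]
finger_gap: 19.9
finger_force: 25.0
```

```bash
python3 ft.py
```

```text
yaw 0.564 arm 0.569 R 64.8 Ft 7.3 Frad -0.8 Fz 2.3 q6 1.28 t 15.55
```

Request:
{"fn": "step_arm", "kwargs": {
  "increments": [
    [[0,0,0.0444,-0.001,0.0567,0,1],[0,0,0.0444,-0.001,0.0567,0,1],[0,0,0.0444,-0.001,0.0567,0,1]]
  ]
}}

```text
clock: 15.85
eef_pos: [598.7, 201.9, 360.2]
eef_rot: [-3.14, 0.001, 0.459]
wrist_force: [-5.5, 5.2, 1.9]
finger_gap: 19.6
finger_force: 25.0
```

```bash
python3 ft.py
```

```text
yaw 0.459 arm 0.465 R 64.8 Ft 7.1 Frad -2.6 Fz 1.9 q6 1.38 t 15.85
```

Request:
{"fn": "step_arm", "kwargs": {
  "increments": [
    [[0,0,0.0444,-0.001,0.0567,0,1],[0,0,0.0444,-0.001,0.0567,0,1],[0,0,0.0444,-0.001,0.0567,0,1]]
  ]
}}

```text
clock: 16.15
eef_pos: [601.4, 195.7, 360.2]
eef_rot: [-3.14, 0.001, 0.354]
wrist_force: [-4.8, 4.7, 2.7]
finger_gap: 19.5
finger_force: 25.0
```

```bash
python3 ft.py
```

```text
yaw 0.354 arm 0.361 R 64.8 Ft 6.1 Frad -2.9 Fz 2.7 q6 1.47 t 16.15
```

Request:
{"fn": "step_arm", "kwargs": {
  "increments": [
    [[0,0,0.0444,-0.001,0.0567,0,1],[0,0,0.0444,-0.001,0.0567,0,1],[0,0,0.0444,-0.001,0.0567,0,1]]
  ]
}}

```text
clock: 16.45
eef_pos: [603.5, 189.2, 360.2]
eef_rot: [-3.14, 0.001, 0.25]
wrist_force: [-3.9, 5.2, 1.9]
finger_gap: 19.6
finger_force: 25.0
```

```bash
python3 ft.py; python3 - <<'E'
from cell import optics
import cv2,numpy as np
c=optics.camera("scene"); cv2.imwrite("pics/s6.png",cv2.resize(c["frame"][215:300,220:320,::-1],None,fx=7,fy=7,interpolation=cv2.INTER_CUBIC))
E
```

```text
yaw 0.25 arm 0.256 R 64.8 Ft 6.0 Frad -2.5 Fz 1.9 q6 1.57 t 16.45
```

View pics/s6.png

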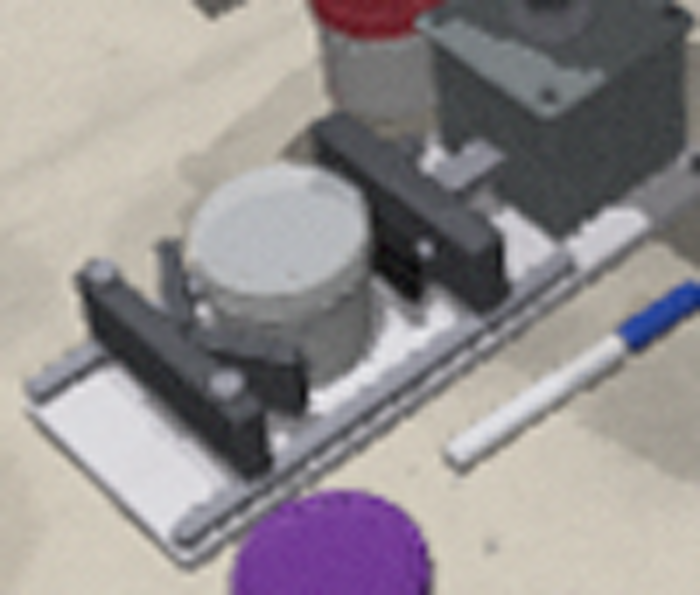

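The jar has moved with the pad to crop (280,235), and only a few millimetres of V gap remain. I'll keep feeling for contact (that was picture 10, so numbers only from here).

Request:
{"fn": "step_arm", "kwargs": {
  "increments": [
    [[0,0,0.0444,-0.001,0.0567,0,1],[0,0,0.0444,-0.001,0.0567,0,1],[0,0,0.0444,-0.001,0.0567,0,1]]
  ]
}}

```text
clock: 16.8
eef_pos: [604.8, 182.6, 360.2]
eef_rot: [-3.14, 0.001, 0.145]
wrist_force: [-4.1, 6.4, 1.8]
finger_gap: 19.6
finger_force: 25.0
```

```bash
python3 ft.py
```

```text
yaw 0.145 arm 0.151 R 64.7 Ft 6.9 Frad -3.2 Fz 1.8 q6 1.66 t 16.8
```

Request:
{"fn": "step_arm", "kwargs": {
  "increments": [
    [[0,0,0.0444,-0.001,0.0567,0,1],[0,0,0.0444,-0.001,0.0567,0,1],[0,0,0.0444,-0.001,0.0567,0,1]]
  ]
}}

```text
clock: 17.1
eef_pos: [605.5, 175.8, 360.2]
eef_rot: [-3.14, 0.001, 0.041]
wrist_force: [-3.7, 6.1, 2.4]
finger_gap: 19.4
finger_force: 25.0
```

```bash
python3 ft.py
```

```text
yaw 0.041 arm 0.046 R 64.7 Ft 6.3 Frad -3.5 Fz 2.4 q6 1.75 t 17.1
```

Request:
{"fn": "step_arm", "kwargs": {
  "increments": [
    [[0,0,0.0444,-0.001,0.0567,0,1],[0,0,0.0444,-0.001,0.0567,0,1],[0,0,0.0444,-0.001,0.0567,0,1]]
  ]
}}

```text
clock: 17.4
eef_pos: [605.4, 169.0, 360.2]
eef_rot: [-3.14, 0.001, -0.064]
wrist_force: [-3.6, 7.6, 2.2]
finger_gap: 19.4
finger_force: 25.0
```

```bash
python3 ft.py
```

```text
yaw -0.064 arm -0.058 R 64.7 Ft 7.4 Frad -4.0 Fz 2.2 q6 1.85 t 17.4
```

Request:
{"fn": "step_arm", "kwargs": {
  "increments": [
    [[0,0,0.0444,-0.006,0.0567,0,1],[0,0,0.0444,-0.006,0.0567,0,1],[0,0,0.0444,-0.006,0.0567,0,1]]
  ]
}}

```text
clock: 17.7
eef_pos: [604.2, 162.3, 360.3]
eef_rot: [-3.14, 0.0, -0.169]
wrist_force: [0.4, 7.1, -0.5]
finger_gap: 19.4
finger_force: 25.0
```

```bash
python3 ft.py
```

```text
yaw -0.169 arm -0.165 R 64.2 Ft 7.1 Frad -0.8 Fz -0.5 q6 1.94 t 17.7
```

Request:
{"fn": "step_arm", "kwargs": {
  "increments": [
    [[0,0,0.0444,-0.001,0.0567,0,1],[0,0,0.0444,-0.001,0.0567,0,1],[0,0,0.0444,-0.001,0.0567,0,1]]
  ]
}}

```text
clock: 18.0
eef_pos: [602.7, 155.7, 360.2]
eef_rot: [-3.14, 0.0, -0.273]
wrist_force: [0.2, 7.1, 0.5]
finger_gap: 19.5
finger_force: 25.0
```

```bash
python3 ft.py
```

```text
yaw -0.273 arm -0.27 R 64.2 Ft 6.9 Frad -1.8 Fz 0.5 q6 2.04 t 18.0
```

Request:
{"fn": "step_arm", "kwargs": {
  "increments": [
    [[0,0,0.0444,-0.003,0.0567,0,1],[0,0,0.0444,-0.003,0.0567,0,1],[0,0,0.0444,-0.003,0.0567,0,1]]
  ]
}}

```text
clock: 18.3
eef_pos: [600.4, 149.2, 360.3]
eef_rot: [-3.14, 0.0, -0.378]
wrist_force: [0.7, 7.9, -0.3]
finger_gap: 19.3
finger_force: 25.0
```

```bash
python3 ft.py
```

```text
yaw -0.378 arm -0.377 R 64.1 Ft 7.6 Frad -2.2 Fz -0.3 q6 2.13 t 18.3
```

Request:
{"fn": "step_arm", "kwargs": {
  "increments": [
    [[0,0,0.0444,-0.003,0.0567,0,1],[0,0,0.0444,-0.003,0.0567,0,1],[0,0,0.0444,-0.003,0.0567,0,1]]
  ]
}}

```text
clock: 18.6
eef_pos: [597.4, 143.1, 360.3]
eef_rot: [-3.139, -0.0, -0.483]
wrist_force: [2.5, 7.1, 0.2]
finger_gap: 19.2
finger_force: 25.0
```

```bash
python3 ft.py
```

```text
yaw -0.483 arm -0.483 R 64.0 Ft 7.5 Frad -1.0 Fz 0.2 q6 2.23 t 18.6
```

Request:
{"fn": "step_arm", "kwargs": {
  "increments": [
    [[0,0,0.0444,-0.002,0.0567,0,1],[0,0,0.0444,-0.002,0.0567,0,1],[0,0,0.0444,-0.002,0.0567,0,1]]
  ]
}}

```text
clock: 18.9
eef_pos: [593.9, 137.3, 360.4]
eef_rot: [-3.139, -0.0, -0.587]
wrist_force: [3.9, 7.3, -1.3]
finger_gap: 19.7
finger_force: 25.0
```

```bash
python3 ft.py
```

```text
yaw -0.587 arm -0.589 R 63.9 Ft 8.2 Frad -0.8 Fz -1.3 q6 2.32 t 18.9
```

Force is starting to rise (8.2 N), but joint 6 is near its limit. I'll regrasp with a half turn now, which also sets up the orientation for folding.

Request:
{"fn": "step_arm", "kwargs": {
  "increments": [
    [[0,0,0,0,0,0,-1],[0,0,0,0,0,0,-1],[0,0,0,0,0,-0.5,-1],[0,0,0,0,0,-0.8,-1],[0,0,0,0,0,-0.3,-1]]
  ]
}}

```text
clock: 19.4
eef_pos: [593.8, 136.5, 427.0]
eef_rot: [-3.139, -0.003, -0.586]
wrist_force: [-0.5, -0.3, 0.3]
finger_gap: 55.6
finger_force: 0.0
```

Request:
{"fn": "step_arm", "kwargs": {
  "increments": [
    [[0,0,-0.1818,0,0,0,-1],[0,0,-0.1818,0,0,0,-1],[0,0,-0.1818,0,0,0,-1],[0,0,-0.1818,0,0,0,-1],[0,0,-0.1818,0,0,0,-1]]
  ]
}}

```text
clock: 19.9
eef_pos: [593.9, 136.6, 423.5]
eef_rot: [3.141, 0.001, 0.134]
wrist_force: [-0.3, 0.8, -0.7]
finger_gap: 93.4
finger_force: 0.0
```

Request:
{"fn": "step_arm", "kwargs": {
  "increments": [
    [[0,0,-0.1818,0,0,0,-1],[0,0,-0.1818,0,0,0,-1],[0,0,-0.1818,0,0,0,-1],[0,0,-0.1818,0,0,0,-1],[0,0,-0.1818,0,0,0,-1]]
  ]
}}

```text
clock: 20.4
eef_pos: [593.9, 136.6, 423.5]
eef_rot: [-3.141, 0.001, 0.848]
wrist_force: [0.8, 0.1, 0.7]
finger_gap: 93.7
finger_force: 0.0
```

Request:
{"fn": "step_arm", "kwargs": {
  "increments": [
    [[0,0,-0.1818,0,0,0,-1],[0,0,-0.1818,0,0,0,-1],[0,0,-0.1818,0,0,0,-1],[0,0,-0.1818,0,0,0,-1],[0,0,-0.1818,0,0,0,-1]]
  ]
}}

```text
clock: 20.9
eef_pos: [593.9, 136.5, 423.5]
eef_rot: [-3.141, 0.0, 1.562]
wrist_force: [-0.3, 0.7, 0.8]
finger_gap: 94.1
finger_force: 0.0
```

Request:
{"fn": "step_arm", "kwargs": {
  "increments": [
    [[0,0,-0.1818,0,0,0,-1],[0,0,-0.1818,0,0,0,-1],[0,0,-0.1818,0,0,0,-1],[0,0,-0.1818,0,0,0,-1],[0,0,-0.1818,0,0,0,-1]]
  ]
}}

```text
clock: 21.4
eef_pos: [593.8, 136.6, 423.5]
eef_rot: [-3.141, -0.0, 2.276]
wrist_force: [0.2, 0.5, -0.3]
finger_gap: 94.3
finger_force: 0.0
```

Request:
{"fn": "step_arm", "kwargs": {
  "increments": [
    [[0,0,-0.1818,0,0,0,-1],[0,0,-0.1818,0,0,0,-1],[0,0,0,0,0,0,-1],[0,0,0,0,0,0,-1],[0,0,0,0,0,0,-1]]
  ]
}}

```text
clock: 21.9
eef_pos: [593.8, 136.6, 424.0]
eef_rot: [-3.141, -0.0, 2.552]
wrist_force: [-0.2, -0.3, 0.2]
finger_gap: 93.8
finger_force: 0.0
```

```bash
python3 ft.py; python3 - <<'E'
from cell import manip,optics
import numpy as np
from h import *
c=optics.camera("wrist"); np.savez("w4.npz",**c)
z=c["range_z"];K=c["mtx"];T=c["cam_to_world"]
v,u=np.mgrid[0:400,0:640]
P=np.stack([(u-K[0,2])/K[0,0]*z,(v-K[1,2])/K[1,1]*z,z,np.ones_like(z)],-1)@T.T
p=manip.read_state()["eef_pos"]; print(p)
m=(z>0)&(np.hypot(P[...,0]-p[0],P[...,1]-p[1])<25)
for lo,hi in ((194,206),(145,190)):
    q=P[m&(P[...,2]>lo)&(P[...,2]<hi)]; print(lo,len(q),np.median(q,0).round(1)[:3],q.min(0).round(1)[:3],q.max(0).round(1)[:3])
E
```

```text
yaw 2.552 arm -0.599 R 64.2 Ft 0.3 Frad -0.0 Fz 0.2 q6 -0.81 t 21.9
[593.81270701 136.62226329 424.09049738]
194 635 [594.1 138.8 199.5] [585.2 129.1 194.1] [604.3 148.2 201.8]
145 253 [587.1 143.3 175.5] [585.1 129.6 145. ] [600.1 148.2 189.9]
```

Request:
{"fn": "step_arm", "kwargs": {
  "increments": [
    [[0,0,0,0.005,0.026,0.8,-1],[0,0,0,0,0,0.8,0.2],[0,0,0,0,0,0,0.5],[0,0,0,0,0,0,0.5],[0,0,0,0,0,0,0.5]]
  ]
}}

```text
clock: 22.45
eef_pos: [594.5, 137.6, 362.3]
eef_rot: [3.14, 0.002, 2.554]
wrist_force: [0.8, 0.6, 0.3]
finger_gap: 65.2
finger_force: 0.0
```

Request:
{"fn": "step_arm", "kwargs": {
  "increments": [
    [[0,0,0,0,0,0,0.5],[0,0,0,0,0,0,0.5],[0,0,0,0,0,0,1],[0,0,0,0,0,0,1],[0,0,0,0,0,0,1]]
  ]
}}

```text
clock: 22.95
eef_pos: [594.2, 137.6, 360.3]
eef_rot: [3.142, 0.0, 2.555]
wrist_force: [-0.1, -0.0, 0.1]
finger_gap: 25.6
finger_force: 0.0
```

Request:
{"fn": "step_arm", "kwargs": {
  "increments": [
    [[0,0,0,0,0,0,1],[0,0,0,0,0,0,1],[0,0,0,0,0,0,1]]
  ]
}}

```text
clock: 23.25
eef_pos: [594.3, 137.7, 360.3]
eef_rot: [3.141, 0.0, 2.555]
wrist_force: [1.1, 0.9, -0.4]
finger_gap: 19.0
finger_force: 25.0
```

```bash
sed -i 's/y=s\["eef_rot"\]\[2\];/y=s["eef_rot"][2]-np.pi;/' ft.py; python3 ft.py
```

```text
yaw -0.587 arm -0.581 R 64.0 Ft 1.4 Frad 0.4 Fz -0.4 q6 -0.82 t 23.25
```

Request:
{"fn": "step_arm", "kwargs": {
  "increments": [
    [[0,0,0.0444,0.002,-0.0567,0,1],[0,0,0.0444,0.002,-0.0567,0,1],[0,0,0.0222,0.001,-0.0284,0,1]]
  ]
}}

```text
clock: 23.55
eef_pos: [590.9, 133.5, 360.4]
eef_rot: [3.139, 0.001, 2.467]
wrist_force: [6.4, 6.3, -1.9]
finger_gap: 19.5
finger_force: 25.0
```

```bash
python3 ft.py
```

```text
yaw -0.675 arm -0.665 R 63.7 Ft 8.9 Frad 1.1 Fz -1.9 q6 -0.73 t 23.55
```

Request:
{"fn": "step_arm", "kwargs": {
  "increments": [
    [[0,0,0.0222,0.001,-0.0284,0,1],[0,0,0.0222,0.001,-0.0284,0,1],[0,0,0.0222,0.001,-0.0284,0,1]]
  ]
}}

```text
clock: 23.85
eef_pos: [588.8, 131.0, 360.4]
eef_rot: [3.139, 0.001, 2.415]
wrist_force: [7.1, 6.3, -3.3]
finger_gap: 19.3
finger_force: 25.0
```

```bash
python3 ft.py
```

```text
yaw -0.727 arm -0.717 R 63.7 Ft 9.4 Frad 1.1 Fz -3.3 q6 -0.69 t 23.85
```

Request:
{"fn": "step_arm", "kwargs": {
  "increments": [
    [[0,0,0.0444,0.002,-0.0567,0,1],[0,0,0.0444,0.002,-0.0567,0,1],[0,0,0.0444,0.002,-0.0567,0,1]]
  ]
}}

```text
clock: 24.15
eef_pos: [584.0, 126.1, 360.4]
eef_rot: [3.139, 0.001, 2.31]
wrist_force: [8.0, 6.3, -2.5]
finger_gap: 19.6
finger_force: 25.0
```

```bash
python3 ft.py
```

```text
yaw -0.832 arm -0.825 R 63.6 Ft 10.1 Frad 0.7 Fz -2.5 q6 -0.59 t 24.15
```

Request:
{"fn": "step_arm", "kwargs": {
  "increments": [
    [[0,0,0.0333,0.0015,-0.0425,0,1],[0,0,0.0333,0.0015,-0.0425,0,1],[0,0,0.0333,0.0015,-0.0425,0,1]]
  ]
}}

```text
clock: 24.45
eef_pos: [580.1, 122.8, 360.5]
eef_rot: [3.138, 0.001, 2.231]
wrist_force: [9.1, 4.6, -3.0]
finger_gap: 19.6
finger_force: 25.0
```

```bash
python3 ft.py
```

```text
yaw -0.91 arm -0.905 R 63.5 Ft 10.0 Frad 1.9 Fz -3.0 q6 -0.51 t 24.45
```

Request:
{"fn": "step_arm", "kwargs": {
  "increments": [
    [[0,0,0.0333,0.0015,-0.0425,0,1],[0,0,0.0333,0.0015,-0.0425,0,1],[0,0,0.0333,0.0015,-0.0425,0,1]]
  ]
}}

```text
clock: 24.75
eef_pos: [575.9, 119.9, 360.5]
eef_rot: [3.138, 0.001, 2.153]
wrist_force: [10.3, 4.1, -4.3]
finger_gap: 19.7
finger_force: 25.0
```

```bash
python3 ft.py
```

```text
yaw -0.989 arm -0.985 R 63.5 Ft 10.9 Frad 2.3 Fz -4.3 q6 -0.44 t 24.75
```

Request:
{"fn": "step_arm", "kwargs": {
  "increments": [
    [[0,0,0.0222,0.001,-0.0284,0,1],[0,0,0.0222,0.001,-0.0284,0,1],[0,0,0.0222,0.001,-0.0284,0,1]]
  ]
}}

```text
clock: 25.05
eef_pos: [573.0, 118.1, 360.5]
eef_rot: [3.138, 0.001, 2.101]
wrist_force: [10.0, 4.3, -5.5]
finger_gap: 19.1
finger_force: 25.0
```

```bash
python3 ft.py
```

```text
yaw -1.041 arm -1.038 R 63.5 Ft 10.8 Frad 1.4 Fz -5.5 q6 -0.39 t 25.05
```

Request:
{"fn": "step_arm", "kwargs": {
  "increments": [
    [[0,0,0,0,0,0,1],[0,0,0,0,0,0,1],[0,0,0,0,0,0,1]]
  ]
}}

```text
clock: 25.35
eef_pos: [573.0, 118.1, 360.5]
eef_rot: [3.138, 0.001, 2.102]
wrist_force: [9.5, 3.3, -3.2]
finger_gap: 19.0
finger_force: 25.0
```

```bash
python3 ft.py
```

```text
yaw -1.04 arm -1.038 R 63.5 Ft 9.9 Frad 2.0 Fz -3.2 q6 -0.39 t 25.35
```

Request:
{"fn": "step_arm", "kwargs": {
  "increments": [
    [[0,0,0.0222,0.001,-0.0284,0,1],[0,0,0.0222,0.001,-0.0284,0,1],[0,0,0.0222,0.001,-0.0284,0,1],[0,0,0.0222,0.001,-0.0284,0,1]]
  ]
}}

```text
clock: 25.75
eef_pos: [569.0, 116.0, 360.5]
eef_rot: [3.138, 0.001, 2.031]
wrist_force: [11.7, 3.9, -4.4]
finger_gap: 19.4
finger_force: 25.0
```

```bash
python3 ft.py
```

```text
yaw -1.11 arm -1.109 R 63.4 Ft 12.2 Frad 1.8 Fz -4.4 q6 -0.32 t 25.75
```

Request:
{"fn": "step_arm", "kwargs": {
  "increments": [
    [[0,0,0,0,0,0,1],[0,0,0,0,0,0,1],[0,0,0,0,0,0,1]]
  ]
}}

```text
clock: 26.05
eef_pos: [569.1, 115.9, 360.5]
eef_rot: [3.138, 0.001, 2.032]
wrist_force: [10.0, 2.7, -3.8]
finger_gap: 19.4
finger_force: 25.0
```

```bash
python3 ft.py
```

```text
yaw -1.11 arm -1.11 R 63.5 Ft 10.2 Frad 2.0 Fz -3.8 q6 -0.32 t 26.05
```

The force is about 11.5 N at the handle, which is roughly 35 N of clamping. Now I regrip lightly and fold the handle.

Request:
{"fn": "step_arm", "kwargs": {
  "increments": [
    [[0,0,0,0,0,0,0.3],[0,0,0,0,0,0,0.3],[0,0,0,0,0,0.05,0.3],[0,0,0,0,0,0,1],[0,0,0,0,0,0,1]]
  ],
  "newtons": 8
}}

```text
clock: 26.55
eef_pos: [568.6, 116.0, 358.3]
eef_rot: [3.141, 0.0, 2.032]
wrist_force: [11.3, 5.5, -3.2]
finger_gap: 20.2
finger_force: 6.6
```

Request:
{"fn": "step_arm", "kwargs": {
  "increments": [
    [[0,0,0,0,0,0,1],[0,0,0,0,0,0,1],[0,0,0,0,0,0,1]]
  ]
}}

```text
clock: 26.85
eef_pos: [568.8, 116.1, 358.4]
eef_rot: [3.139, 0.0, 2.032]
wrist_force: [7.0, 3.2, -2.8]
finger_gap: 19.6
finger_force: 8.0
```

```bash
python3 ft.py
```

```text
yaw -1.11 arm -1.112 R 63.2 Ft 7.7 Frad 0.2 Fz -2.8 q6 -0.32 t 26.85
```

Request:
{"fn": "step_arm", "kwargs": {
  "increments": [
    [[0,0,0,0,0.03,0,1],[0,0,0,0,0,0,1],[0,0,0,0,0,0,1]]
  ]
}}

```text
clock: 27.15
eef_pos: [569.6, 116.4, 358.3]
eef_rot: [3.141, 0.0, 2.032]
wrist_force: [1.8, 0.3, 0.0]
finger_gap: 19.7
finger_force: 8.0
```

```bash
python3 ft.py
```

```text
yaw -1.11 arm -1.099 R 63.3 Ft 1.7 Frad 0.5 Fz 0.0 q6 -0.32 t 27.15
```

Request:
{"fn": "step_arm", "kwargs": {
  "increments": [
    [[0,0,0,0.245,0,0.0325,1],[0,0,0,0.23,0,0.095,1],[0,0,0,0.1975,0,0.15,1],[0,0,0,0,0,0,1]]
  ]
}}

```text
clock: 27.55
eef_pos: [556.8, 142.0, 346.6]
eef_rot: [-3.141, -0.001, 2.033]
wrist_force: [-1.7, 3.6, 3.4]
finger_gap: 19.6
finger_force: 8.0
```

```bash
python3 ft.py
```

```text
yaw -1.108 arm -1.091 R 34.8 Ft 0.1 Frad -4.0 Fz 3.4 q6 -0.28 t 27.55
```

Request:
{"fn": "step_arm", "kwargs": {
  "increments": [
    [[0,0,0,0.135,0,0.1975,1],[0,0,0,0.08,0,0.23,1],[0,0,0,0.02,0,0.245,1],[0,0,0,0,0,0,1],[0,0,0,0,0,0,1]]
  ]
}}

```text
clock: 28.05
eef_pos: [553.1, 149.5, 319.6]
eef_rot: [-3.14, -0.001, 2.033]
wrist_force: [-1.8, 3.8, -0.2]
finger_gap: 19.6
finger_force: 8.0
```

```bash
python3 ft.py
```

```text
yaw -1.109 arm -1.085 R 26.3 Ft 0.1 Frad -4.2 Fz -0.2 q6 -0.26 t 28.05
```

Request:
{"fn": "step_arm", "kwargs": {
  "increments": [
    [[0,0,0,0,0,0.05,1],[0,0,0,0,0,0,1],[0,0,0,0,0,0,-1],[0,0,0,0,0,0,-1],[0,0,0,0,0,0,-1]]
  ]
}}

```text
clock: 28.55
eef_pos: [553.4, 148.8, 318.1]
eef_rot: [-3.141, 0.0, 2.032]
wrist_force: [0.2, 0.3, 1.0]
finger_gap: 39.7
finger_force: 0.0
```

Request:
{"fn": "step_arm", "kwargs": {
  "increments": [
    [[0,0,0,0,0,0,-1],[0,0,0,0,0,0,-1],[0,0,0,0,0,-0.8,-1],[0,0,0,0,0,-0.8,-1],[0,0,0,0,0,-0.8,-1]]
  ]
}}

```text
clock: 29.05
eef_pos: [553.3, 148.9, 415.4]
eef_rot: [-3.141, -0.0, 2.032]
wrist_force: [0.2, -0.3, -0.3]
finger_gap: 80.2
finger_force: 0.0
```

Request:
{"fn": "step_arm", "kwargs": {
  "increments": [
    [[0,0,0,0,0,-0.3,-1],[0,0,0,0,0,0,-1],[0,0,0,0,0,0,-1],[0,0,0,0,0,0,-1]]
  ]
}}

```text
clock: 29.45
eef_pos: [553.4, 148.9, 424.4]
eef_rot: [-3.139, -0.001, 2.032]
wrist_force: [0.1, -0.6, -0.8]
finger_gap: 94.4
finger_force: 0.0
```

```bash
python3 ft.py; python3 - <<'E'
from cell import manip,optics
import numpy as np
a=-1.10; C=np.array([541,172.5]); R=np.array([np.cos(a),np.sin(a)])
for n in("wrist","top"):
    c=optics.camera(n); z=c["range_z"];K=c["mtx"];T=c["cam_to_world"]
    v,u=np.mgrid[0:400,0:640]
    P=(np.stack([(u-K[0,2])/K[0,0]*z,(v-K[1,2])/K[1,1]*z,z,np.ones_like(z)],-1)@T.T)[...,:3]
    d=P[...,:2]-C; s=d@R; t=d@[-R[1],R[0]]
    m=(z>0)&(P[...,2]>100)&(P[...,2]<215)&(abs(t)<5)
    for lo in range(-15,80,10):
        q=P[m&(s>=lo)&(s<lo+10)]; 
        if len(q): print(n,lo,len(q),np.percentile(q[:,2],[10,50,90]).round(1))
    m=(z>0)&(P[...,2]>135)&(P[...,2]<160)&(abs(s-30)<20)&(abs(t)<20); print("t range",t[m].min(),t[m].max())
    for nm,p in (("jar",(536,310)),("low",(0,0))):
        pass
E
```

```text
yaw -1.11 arm -1.084 R 27.0 Ft -0.1 Frad 0.6 Fz -0.8 q6 -0.26 t 29.45
wrist -15 128 [120.2 126.5 127.8]
wrist -5 144 [126.1 127.  154.1]
wrist 5 253 [126.7 164.4 169.8]
wrist 15 149 [165.2 167.2 168.8]
wrist 25 134 [161.3 163.  165. ]
wrist 35 123 [157.  158.9 160.6]
wrist 45 88 [149.4 155.  156.6]
wrist 55 114 [141.2 145.8 148.7]
wrist 65 27 [143.  144.5 145.6]
t range -9.073714683485866 9.756502147804158
top 65 1 [145.8 145.8 145.8]Traceback (most recent call last):
  File "<stdin>", line 13, in <module>
    return umr_minimum(a, axis, None, out, keepdims, initial, where)
ValueError: zero-size array to reduction operation minimum which has no identity
```

The handle lies about 0.4 rad from flat, so I press it down from above with closed fingers.

Request:
{"fn": "step_arm", "kwargs": {
  "increments": [
    [[0,0,0,0.12,0,0,1],[0,0,0,0,0,0,1],[0,0,0,0,0,0,1],[0,0,0,0,0,0,1],[0,0,0,0,0,0,1]]
  ]
}}

```text
clock: 30.05
eef_pos: [551.3, 153.2, 426.3]
eef_rot: [3.142, 0.0, 2.032]
wrist_force: [-0.9, 0.0, -0.0]
finger_gap: 57.3
finger_force: 0.0
```

Request:
{"fn": "step_arm", "kwargs": {
  "increments": [
    [[0,0,0,0,0,0,1],[0,0,0,0,0,0,1],[0,0,0,0,0,0,1],[0,0,0,0,0,0.6,1],[0,0,0,0,0,0.6,1]]
  ]
}}

```text
clock: 30.55
eef_pos: [551.2, 153.2, 378.1]
eef_rot: [3.14, 0.0, 2.032]
wrist_force: [0.9, 0.4, -1.3]
finger_gap: 17.3
finger_force: 0.0
```

Request:
{"fn": "step_arm", "kwargs": {
  "increments": [
    [[0,0,0,0,0,0.2,1],[0,0,0,0,0,0.2,1],[0,0,0,0,0,0.2,1],[0,0,0,0,0,0,1],[0,0,0,0,0,0,1]]
  ]
}}

```text
clock: 31.05
eef_pos: [551.4, 153.2, 354.7]
eef_rot: [3.141, 0.0, 2.032]
wrist_force: [-0.1, -0.6, 0.4]
finger_gap: 0.8
finger_force: 0.0
```

Request:
{"fn": "step_arm", "kwargs": {
  "increments": [
    [[0,0,0,0,0,0.07,1],[0,0,0,0,0,0.07,1],[0,0,0,0,0,0,1]]
  ]
}}

```text
clock: 31.35
eef_pos: [551.3, 153.3, 349.0]
eef_rot: [3.141, 0.0, 2.032]
wrist_force: [-1.3, 0.3, 4.3]
finger_gap: 0.5
finger_force: 2.0
```

Request:
{"fn": "step_arm", "kwargs": {
  "increments": [
    [[0,0,0,0,0,0.03,1],[0,0,0,0,0,0,1],[0,0,0,0,0,0,1]]
  ]
}}

```text
clock: 31.65
eef_pos: [551.4, 153.4, 348.6]
eef_rot: [3.139, 0.0, 2.032]
wrist_force: [-0.7, 1.0, 8.6]
finger_gap: 0.6
finger_force: 4.3
```

At the stop: the tip is at z ≈ 149.6 and the force has risen to 8.6 N. I'll raise and verify.

Request:
{"fn": "step_arm", "kwargs": {
  "increments": [
    [[0,0,0,0,0,-0.5,1],[0,0,0,0,0,-0.9,1],[0,0,0,0,0,-0.9,1],[0,0,0,0,0,0,-1],[0,0,0,0,0,0,-1]]
  ]
}}

```text
clock: 32.15
eef_pos: [551.2, 153.2, 439.5]
eef_rot: [3.141, 0.0, 2.032]
wrist_force: [0.5, 0.8, 0.2]
finger_gap: 12.9
finger_force: 0.0
```

Request:
{"fn": "step_arm", "kwargs": {
  "increments": [
    [[0,0,0,0,0,0,-1],[0,0,0,0,0,0,-1],[0,0,0,0,0,0,-1],[0,0,0,0,0,0,-1],[0,0,0,0,0,0,-1]]
  ]
}}

```text
clock: 32.65
eef_pos: [551.3, 153.3, 439.2]
eef_rot: [-3.141, -0.0, 2.032]
wrist_force: [-1.6, -0.4, -0.8]
finger_gap: 53.2
finger_force: 0.0
```

```bash
python3 ft.py; python3 - <<'E'
from cell import manip,optics
import numpy as np
a=-1.10; C=np.array([541,172.5]); R=np.array([np.cos(a),np.sin(a)])
c=optics.camera("wrist"); z=c["range_z"];K=c["mtx"];T=c["cam_to_world"]
v,u=np.mgrid[0:400,0:640]
P=(np.stack([(u-K[0,2])/K[0,0]*z,(v-K[1,2])/K[1,1]*z,z,np.ones_like(z)],-1)@T.T)[...,:3]
d=P[...,:2]-C; s=d@R; t=d@[-R[1],R[0]]
m=(z>0)&(P[...,2]>100)&(P[...,2]<215)&(abs(t)<5)
for lo in range(-5,75,10):
    q=P[m&(s>=lo)&(s<lo+10)]
    if len(q): print(lo,len(q),np.percentile(q[:,2],[10,50,90]).round(1))
print(manip.read_state()["eef_pos"])
E
```

```text
yaw -1.11 arm -1.078 R 22.2 Ft -1.6 Frad -0.4 Fz -0.8 q6 -0.25 t 32.65
-5 164 [126.2 127.6 147.3]
5 133 [147.  148.  149.1]
15 136 [147.1 148.1 149.1]
25 129 [146.9 148.2 149.1]
35 115 [147.  148.1 149.2]
45 84 [143.5 145.3 147.8]
55 121 [129.9 144.7 145.4]
65 13 [143.8 144.7 145.2]
[551.30173451 153.23295608 439.29235494]
```

The handle is flat (sleeve top level at 148 mm all along its length), the gripper is clear, and the crank arm is unmoved.

```bash
python3 -c "
from cell import workorder
print(workorder.sign_off())"
```

```text
the job is handed in; nothing more can be done
None
```

The job is handed in at about 33 s of the 72 s limit, with no pass or fail returned: the jar is clamped at about 35 N (estimated from roughly 11.5 N felt at the handle, not measured directly), the handle is folded flat on the arm, and the gripper is clear.

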